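# Seat the stencil and hold the printing bed up with the eccentric lever

## Robot

A 6-joint arm with a two-finger parallel gripper is mounted at the origin on the work surface. World frame = base frame: x ahead of the robot, y to its left, z up, the work surface at z = 0. Lengths are in mm, angles in rad, forces in N, time in s.
With the tool pointing down it reaches from about 350 to 875 mm from the base axis. Payload 4.2 kg.
Tool frame: the origin (TCP) lies at the very end of the fingers, on their centre line; the grasp point (between the pads) lies 19 mm behind it; z points along the fingers, y is the line along which they close (so a half turn about z gives the same grasp; the last joint's range is limited). The gripper opens to 85 mm and grips with 20 to 120 N. Pads are 22 mm wide; open, the fingers measure 114 mm over their backs; the gripper's body (76 mm by 85 mm) begins 54 mm behind the grasp point. The pads swing forward as they close: fully open they stand 13 mm farther back than shut.
Start: joints at [-0.906, 0.385, 0.008, 0, -1.194, -0.259], TCP at [246.734, -574.214, 231.312] pointing down, gripper open.
Joint ranges: [-3.14, 3.14], [-1.21, 2.06], [-1.07, 1.41], [-3.16, 2.05], [-2.99, -0.16], [-3.1, 3.1]. Speed limits (rad/s): [2.79, 2.79, 3.14, 3.14, 3.14, 3.14].

## Interface

Orientations are given as a unit quaternion [x, y, z, w].
In Python, from bench import arm gives the robot as it stands.
- The arm moves only by the tool servo_tool, never from a script. Its argument "rows" is a list that holds one entry, the list of rows, each a list of 7 numbers: the finger opening in mm, from 0 to 85.4, then the shift along the tool's x, y, z in mm, then the turn, a rotation vector about the tool's x, y, z in rad. A call has 1 to 10 rows; each row is the pose to reach, as a shift and turn from the pose commanded when the call began, along the tool's axes at that moment; what a row does not reach only later rows make up. A row lasts 1/8 s, in which the tool goes at most 62.5 mm and 10.7 degrees, less where a joint would pass 70% of its speed; a pose out of reach is approached as far as the arm can. A call with a gripper value outside its range is refused whole. The fingers move at their own pace and stop on an object; the grip force is fixed at half the most. Time passes only in rows, so rows that repeat a pose let the fingers close. It gives the time, the measured TCP pose, the force, the opening and the grip force at its end, in the units of the state.
- arm.read_state(): the state, without advancing time (a new reading comes with each control period).
- arm.get_image(name): name is "scene" or "side" or "wrist"; returns the picture (400x640x3 uint8, red, green, blue); there is no depth.
- arm.camera_params(name): a dict with "intrinsics" (3x3 intrinsics, pixels), "D" ([k1, k2, p1, p2, k3] as OpenCV has them; the pictures are not rectified), "R" (3x3) and "t" (3): a world point X has camera coordinates R X + t. Camera axes: x right, y down, z forward; pixel columns grow to the right and rows downward; lengths in mm; the calibration is good to about 2 mm. A picture is of the moment at which its call begins: read the wrist's pose just before it. camera_params takes no time and is no camera call; for the wrist camera it gives the pose at the moment of the call.
- arm.job_done(): hands the job in; it is judged then, once.
The state is a dict: "clock": time; "joints": joint angles; "joint_vel": joint speeds; "joint_efforts": joint torques, N m; "position": TCP position; "ee_rot": TCP orientation; "contact_force": force on the tool from outside, world axes, zero at the start; "wrist_torque": the same for the moment, N m; "gripper_width": finger opening in mm; "grasp_force": force on a finger pad.
Only numpy, scipy, OpenCV 4.12 (cv2) and the standard library are available. Lean on these libraries where they do the work, as an engineer would, in place of code of your own. Each camera call takes 0.05 s, during which the arm holds its last target. There are 200 camera calls.

## Task

Get the small stencil printer ready for a print: lay the framed stencil between the guide walls on its two rails and press its frame, not the thin foil, down past the sprung balls until it sits flat and level. Then take the eccentric lever by its handgrip, swing it straight up to its highest lift so that the board comes up against the stencil, and finish while still holding it there, as it springs back when let go. Leave the speaker, battery, solder spool and squeegee where they are.

Things in the scene. Friction and masses are not known exactly. Their poses are not given: they have to be found in the camera images.
- printer: Hand stencil printer, fixed: grey base 180 x 164 x 12 mm, two aluminium rails along its own x, 150 mm long, the bed between them, lever on its right (-y) side. Origin: centre of the underside; x points away from the robot at yaw 0, y left, z up. Highest fixed part 88 mm up. Front and rear are open between the rails (y = -44 to +44 mm).
- seat (a point): Middle of the stencil's seat, 75 mm above the printer's origin, level with the rails' ledges (y = -56 to -44 and 44 to 56 mm), same axes. Walls at y = +-56.5 and corner stops at x = +-66.5 mm guide the frame, its long sides on the ledges; 3 mm above the ledges they slope outward as a 5 mm lead-in. Seated, the stencil's centre is at x = 0 +-1.5, y = -1.5, z = 8 mm here.
- catches (a point): Midway between two sprung steel balls (16 mm) in the left (+y) wall: x = 0, y = 60, z = 78 mm in the printer's frame; balls at x = -40 and +40, standing 4.5 mm out of the wall. A frame merely laid in stays propped about 8 mm up on this side until its left long bar (top middle, seated: x = 0, y = 47.5, z = 91 mm) is pressed down with 5 to 15 N; press the right bar too if it hangs.
- stencil_centre (a point): Centre (half-way up) of the loose framed stencil, flat on the mat (mat's top 3 mm above the table): frame 130 (its x) x 110 (y) x 16 mm (z) of aluminium bars 12 mm wide, 16 high; thin foil at its underside, open above; 160 g. Either way round will do. Pinch a 110 mm end bar (its middle 59 mm from the centre along x) across its 12 mm, fingertips 3 mm or more above the foil.
- foil: The stencil's foil, 106 x 86 x 1.5 mm, part of the stencil; origin at the centre of its underside, level with the frame's underside. Dents when pushed.
- cam_lever (a joint): Angle of the eccentric lever (rad): 0 at rest, where it leans towards the printer's front (-x), 15 degrees above level; grows as it swings up and over to +x; 1.309 = straight up = highest lift; beyond that the bed sinks again, stop at 1.76. A spring drives it back to 0: about 2 N at the grip near rest, 3 N straight up.
- handle: The eccentric lever: straight 12 mm steel rod with a revolving handgrip at its end, on a shaft along the printer's y. Origin on the shaft's axis, in the plane of the rod: x = 0, y = -96, z = 36 mm in the printer's frame. It swings in the printer's x-z plane.
- grip (a point): Centre of the lever's handgrip: black cylinder 22 mm across and 46 mm long, lying along the printer's y (sideways out from the lever's end) and turning freely on its own axis. It moves on a circle of radius 95 mm about the shaft, at y = -124.5 mm in the printer's frame. Pinched from above, fingers before and behind it, it revolves between them as the lever swings.
- bed (a joint): Lift of the bed that carries the circuit board (m): 0 down, 0.008 at the lever's highest lift, when the board stands just under the foil. Driven by the lever only.
- speaker: Bystander: small round loudspeaker, 60 mm across, 20 mm high; origin under its centre. Lies left of the printer, nearer than or beyond the stencil.
- battery: Bystander: 9 V block battery standing upright, 27 x 18 x 46 mm, in front of the printer; origin under its centre.
- spool: Bystander: spool of solder, 54 mm across, 33 mm high, right of the printer; origin under its centre.
- squeegee: Bystander: squeegee with wooden grip, 37 x 100 x 18 mm, behind the printer; origin under its grip.
Not all that is in view belongs to the job. Of the things like the part that bears stencil_centre, leave any that is red; of the rest the larger one is meant.

How it is judged (in metres and radians):
On the way:
1. the stencil sits flat and level on both rails, with the bed still down (x of stencil_centre in the frame of printer between -0.004 and 0.004 m and y of stencil_centre in the frame of printer between -0.005 and 0.003 m and z of stencil_centre in the frame of printer between 0.081 and 0.0846 m and angle between stencil_centre's own z axis and vertical below 0.025 rad and angle between the x axis of stencil_centre and the x axis of printer, either way round below 0.06 rad and value of joint cam_lever below 0.25 rad), for 0.2 s.
At the end, for the whole second after the job is handed in: The fingers hold the lever's handle (over 1 N) with the lever within 0.14 rad (8 degrees) of straight up, bed lifted over 7.5 mm; the stencil is seated on both rails: centre within 4 mm of the middle lengthwise and 3.5 mm crosswise of its seat, less than 1.6 mm proud, tilted under 0.025 rad (x of stencil_centre in the frame of printer between -0.004 and 0.004 m and y of stencil_centre in the frame of printer between -0.005 and 0.003 m and z of stencil_centre in the frame of printer between 0.081 and 0.0846 m and angle between stencil_centre's own z axis and vertical below 0.025 rad and angle between the x axis of stencil_centre and the x axis of printer, either way round below 0.06 rad and value of joint cam_lever between 1.169 and 1.449 rad and value of joint bed above 0.0075 m and contact force between the fingers and handle above 1 N); the arm keeps its last pose, push and grip.
It fails at once if the foil is pushed with more than 8 N by the robot (contact force between the fingers and foil above 8 N).
It fails at once if the speaker is displaced by more than 20 mm (distance of speaker from where it was at the start of the episode above 0.02 m).
It fails at once if the battery is displaced by more than 20 mm (distance of battery from where it was at the start of the episode above 0.02 m).
It fails at once if the spool is displaced by more than 20 mm (distance of spool from where it was at the start of the episode above 0.02 m).
It fails at once if the squeegee is displaced by more than 20 mm (distance of squeegee from where it was at the start of the episode above 0.02 m).
It also fails if it takes over 64 s, if anything falls off the work surface, if the arm or the gripper's body presses on something with over 40 N, if the wrist force passes 120 N, or if a joint passes its speed limit or range.

## Working session

There is one attempt and no reset: what is moved stays moved. The work goes in short steps, Python scripts to look and compute and a tool call to move; the robot and the scene stay as the last step left them, time stands still between calls to the robot, and variables do not carry over. Pictures are saved under pics/ and viewed, at most 10 in all, crops included, and the job is handed in when it is done.

Besides the shell and the picture viewer there is one more tool, called after "Call:" as name(argument=value, ...), one argument or row to a line, values as JSON. servo_tool: Moves the arm, as the interface text tells. Its arguments: {"type":"object","properties":{"rows":{"type":"array"}},"required":["rows"]}

```bash
mkdir -p pics; ls
cat > h.py <<'E'
import numpy as np, cv2, json
from bench import arm
from scipy.spatial.transform import Rotation as Ro
def snap(n,f):
    P=arm.camera_params(n); im=np.array(arm.get_image(n)); cv2.imwrite(f'pics/{f}.png',im[:,:,::-1])
    P={k:np.array(v,float) for k,v in P.items()}; np.savez(f'pics/{f}.npz',im=im,**P); return im,P
def load(f): d=np.load(f'pics/{f}.npz'); return d['im'],d
def ray(P,uv):
    n=cv2.undistortPoints(np.array(uv,float).reshape(-1,1,2),P['intrinsics'],P['D']).reshape(-1,2)
    d=np.c_[n,np.ones(len(n))]@P['R']; return -P['R'].T@P['t'],d
def onz(P,uv,z):
    c,d=ray(P,uv); return c+d*((z-c[2])/d[:,2])[:,None]
def proj(P,X):
    return cv2.projectPoints(np.array(X,float).reshape(-1,1,3),cv2.Rodrigues(P['R'])[0],P['t'],P['intrinsics'],P['D'])[0].reshape(-1,2)
E
python3 - <<'E'
from h import *
for n in('scene','side'):
    im,P=snap(n,n+'0'); print(n,-P['R'].T@P['t'],P['R'][2])
s=arm.read_state(); print(s)
E
```

```text
pics
scene [1505.218966    225.49125673  804.78369612] [-0.76604924 -0.22840975 -0.60083071]
side [355.21992834 685.68205243 933.30107968] [ 0.18482822 -0.64793688 -0.73892917]
{'clock': 0.1, 'joints': array([-9.06421485e-01,  3.85496786e-01,  6.75663000e-03, -4.23412864e-04,
       -1.19398802e+00, -2.58624432e-01]), 'joint_vel': array([-0.00069871, -0.00125921,  0.0026232 ,  0.00060116,  0.00027736,
        0.00038247]), 'joint_efforts': array([-1.75054956e-03, -3.93318629e+01,  1.88927990e+01,  4.19793338e+00,
       -2.56526837e-03,  4.15856960e-06]), 'position': array([ 246.51575388, -573.76600458,  230.32005189]), 'ee_rot': array([-2.01409812e-01,  9.79506568e-01,  9.52499151e-04, -2.53925283e-04]), 'contact_force': array([ 0.21600857, -0.30329378,  0.16340983]), 'wrist_torque': array([-0.05480855, -0.0155981 ,  0.0045195 ]), 'grasp_force': 0.0, 'gripper_width': 85.19862138227634}
```

View pics/scene0.png

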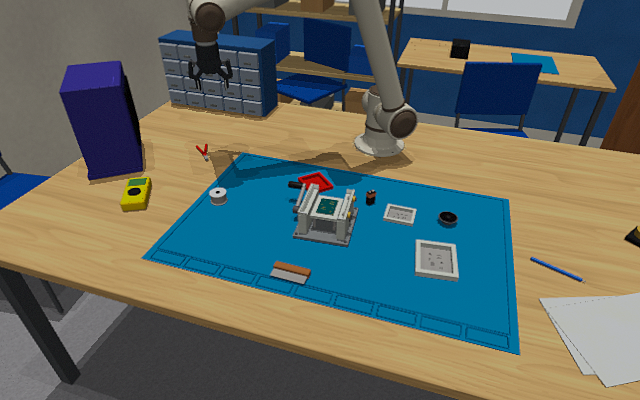

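View pics/side0.png

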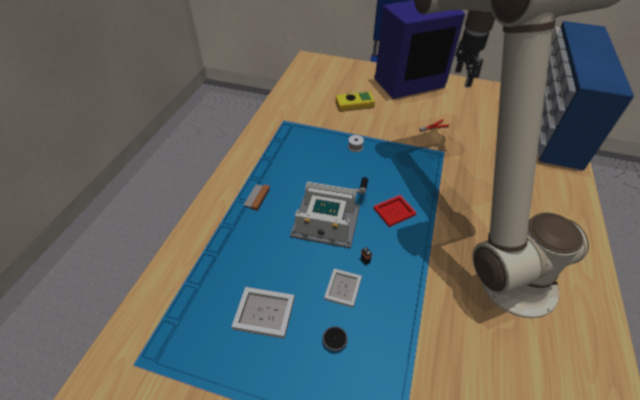

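Candidates: the red frame (scene 315,182; side 395,211), the small white frame (scene 400,214; side 343,287) and the large white frame (scene 437,259; side 263,312). The red one is excluded, so I choose the large white frame and check it in a crop along with the printer.

Run:
```python
from h import *
a,_=load('scene0'); b,P=load('side0')
A=cv2.resize(a[165:290,280:470],(800,526),interpolation=cv2.INTER_CUBIC)
B=cv2.resize(b[165:345,225:425],(660,594),interpolation=cv2.INTER_CUBIC)
cv2.imwrite('pics/ca.png',A[:,:,::-1]);cv2.imwrite('pics/cb.png',B[:,:,::-1])
for f in('scene0','side0'):
    im,P=load(f); hsv=cv2.cvtColor(im,cv2.COLOR_RGB2HSV)
    m=((hsv[...,1]<60)&(hsv[...,2]>110)).astype(np.uint8)
    for c in cv2.findContours(m,0,2)[0]:
        r=cv2.minAreaRect(c)
        if cv2.contourArea(c)>250 and cv2.contourArea(c)<4000:
            q=cv2.boxPoints(r); w=onz(P,q,15); 
            cen=w.mean(0)
            if abs(cen[1])<450 and 200<cen[0]<900: print(f,r[0],cen.round(),np.linalg.norm(w[1]-w[0]).round(),np.linalg.norm(w[2]-w[1]).round(),w[:,:2].round().tolist())
```

```text
scene0 (436.7425231933594, 258.14031982421875) [618. 285.  15.] 134.0 131.0 [[693.0, 226.0], [559.0, 220.0], [544.0, 350.0], [677.0, 345.0]]
scene0 (399.5384521484375, 213.30770874023438) [452. 156.  15.] 78.0 97.0 [[491.0, 111.0], [413.0, 106.0], [415.0, 203.0], [491.0, 204.0]]
scene0 (331.89410400390625, 202.47645568847656) [461. -61.  15.] 186.0 134.0 [[550.0, -106.0], [367.0, -142.0], [375.0, -8.0], [552.0, 13.0]]
scene0 (308.9000244140625, 198.6999969482422) [ 466. -136.   15.] 170.0 42.0 [[543.0, -149.0], [373.0, -159.0], [390.0, -121.0], [556.0, -115.0]]
side0 (262.6998291015625, 310.8342590332031) [624. 280.  15.] 114.0 148.0 [[679.0, 344.0], [711.0, 234.0], [563.0, 217.0], [543.0, 327.0]]
side0 (342.6346130371094, 286.6730651855469) [450. 156.  15.] 93.0 81.0 [[487.0, 203.0], [492.0, 109.0], [410.0, 110.0], [410.0, 202.0]]
side0 (323.6480407714844, 208.43600463867188) [576. -90.  15.] 100.0 174.0 [[651.0, -36.0], [671.0, -133.0], [497.0, -143.0], [486.0, -47.0]]
side0 (331.45855712890625, 190.2127227783203) [ 574. -171.   15.] 45.0 171.0 [[653.0, -140.0], [663.0, -184.0], [493.0, -202.0], [487.0, -158.0]]
```

View pics/ca.png

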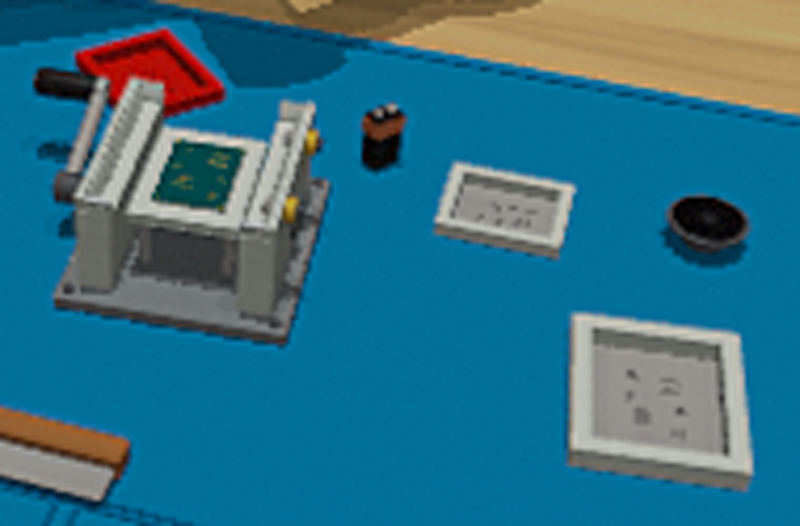

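View pics/cb.png

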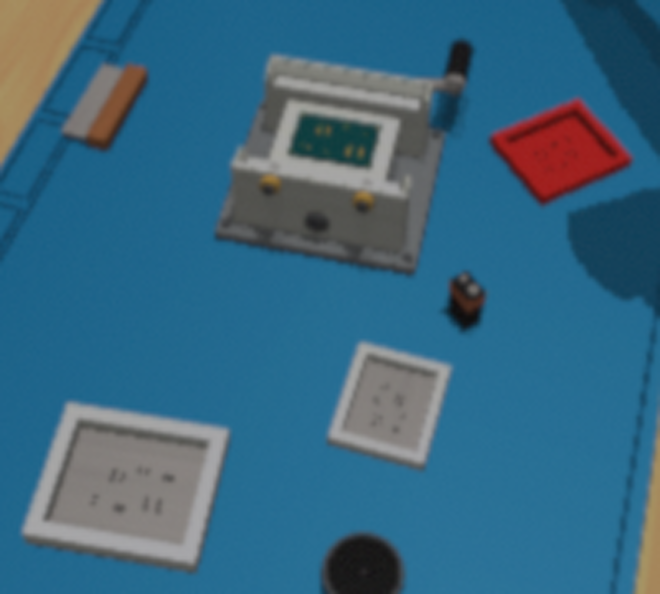

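The crop confirms the choice: the large white frame sits at scene (437,259), with the printer at (325,205). Next I go over the printer with the wrist camera.

```bash
cat >> h.py <<'E'
def go(pos,yaw=None,tilt=(0,0,0)):
    "shift/turn for the move tool; yaw = world angle of tool y axis (tool down), modulo half turn"
    s=arm.read_state(); R=Ro.from_quat(s['ee_rot']); d=R.inv().apply(np.array(pos)-s['position'])
    y=R.as_matrix()[:,1]; cur=np.arctan2(y[1],y[0])
    best=None
    for k in ((0,1,-1) if yaw is not None else (0,)):
        q=(cur if yaw is None else yaw+k*np.pi)
        ty=np.array([np.cos(q),np.sin(q),0]); tz=np.array([0,0,-1.]); T=np.c_[np.cross(ty,tz),ty,tz]
        T=Ro.from_rotvec(tilt)*Ro.from_matrix(T)
        rv=(R.inv()*T).as_rotvec()
        if best is None or np.linalg.norm(rv)<np.linalg.norm(best): best=rv
    print('pos',s['position'].round(1),'yaw',round(cur,4),'t',round(s['clock'],2),'F',s['contact_force'].round(1),'w',round(s['gripper_width'],1),'j6',round(s['joints'][5],2))
    print('MOVE',d.round(1),best.round(4))
E
python3 - <<'E'
from h import *
s=arm.read_state();P=arm.camera_params('wrist');R=Ro.from_quat(s['ee_rot'])
C=-np.array(P['R']).T@P['t']; print(R.inv().apply(C-s['position']),(np.array(P['R'])@R.as_matrix()).round(3),P['intrinsics'])
go([450,-80,330],np.pi)
E
```

```text
[  64.7394332     1.29459258 -142.14520029] [[ 0.001  1.    -0.   ]
 [-0.965  0.001 -0.262]
 [-0.262  0.001  0.965]] [[285.91371224   0.         323.55587545]
 [  0.         285.91371224 196.03739256]
 [  0.           0.           1.        ]]
pos [ 246.5 -573.8  230.3] yaw 1.9764 t 0.1 F [ 0.2 -0.3  0.2] w 85.2 j6 -0.26
MOVE [-381.8  373.6  -99. ] [ 1.8000e-03  1.0000e-03 -1.1652e+00]
```

Call:
servo_tool(
  rows=[
    [[85,-430,330,-70,0,0,-1.165],[85,-430,330,-70,0,0,-1.165],[85,-430,330,-70,0,0,-1.165],[85,-430,330,-70,0,0,-1.165],[85,-430,330,-70,0,0,-1.165],[85,-430,330,-70,0,0,-1.165],[85,-430,330,-70,0,0,-1.165],[85,-430,330,-70,0,0,-1.165],[85,-430,330,-70,0,0,-1.165],[85,-430,330,-70,0,0,-1.165]],
  ],
)

```text
clock: 1.35
position: [512.7, -98.8, 301.0]
ee_rot: [0.709, -0.706, -0.0, -0.0]
contact_force: [-1.2, -1.1, -0.3]
gripper_width: 84.9
grasp_force: 0.0
```

Run:
```python
from h import *
im,P=snap('wrist','w1'); go([530,-80,300],np.pi)
```

```text
pos [ 511.8 -100.   300.7] yaw -3.139 t 1.4 F [-0.6 -0.6 -0.7] w 85.1 j6 -0.12
MOVE [-19.9 -18.3   0.7] [0.0012 0.0002 0.0026]
```

View pics/w1.png

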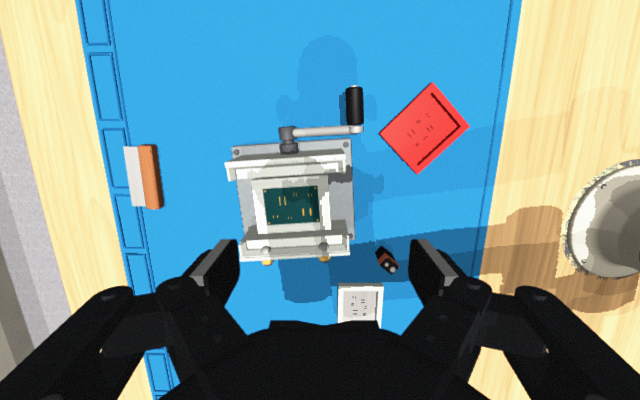

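The printer is at about (290,200), its lever grip at (354,105), board at (292,205), battery at (387,260). I'll zoom in to click the features.

Run:
```python
from h import *
im,P=load('w1')
B=cv2.resize(im[75:275,215:395],None,fx=3,fy=3,interpolation=cv2.INTER_CUBIC)
cv2.imwrite('pics/cc.png',B[:,:,::-1])
hsv=cv2.cvtColor(im,cv2.COLOR_RGB2HSV)
m=((hsv[...,0]>60)&(hsv[...,0]<96)&(hsv[...,1]>90)&(hsv[...,2]<130)).astype(np.uint8); m[:160]=0;m[250:]=0;m[:,:240]=0;m[:,340:]=0
c=max(cv2.findContours(m,0,2)[0],key=cv2.contourArea); r=cv2.minAreaRect(c); print('pcb',r,onz(P,cv2.boxPoints(r),72).round(1).tolist())
k=(hsv[...,2]<60).astype(np.uint8); k[:, :335]=0;k[:,375:]=0;k[:80]=0;k[130:]=0
c=max(cv2.findContours(k,0,2)[0],key=cv2.contourArea); r=cv2.minAreaRect(c); print('grip',r,onz(P,cv2.boxPoints(r),64).round(1).tolist())
```

```text
pcb ((291.1327819824219, 204.9911651611328), (35.255069732666016, 53.08216094970703), 86.18592071533203) [[593.7, -71.4, 72.0], [522.8, -76.6, 72.0], [519.6, -26.9, 72.0], [592.9, -21.2, 72.0]]
grip ((354.0, 105.5), (37.0, 16.0), 90.0) [[486.0, -201.5, 64.0], [465.9, -201.6, 64.0], [464.2, -156.6, 64.0], [484.8, -156.4, 64.0]]
```

View pics/cc.png

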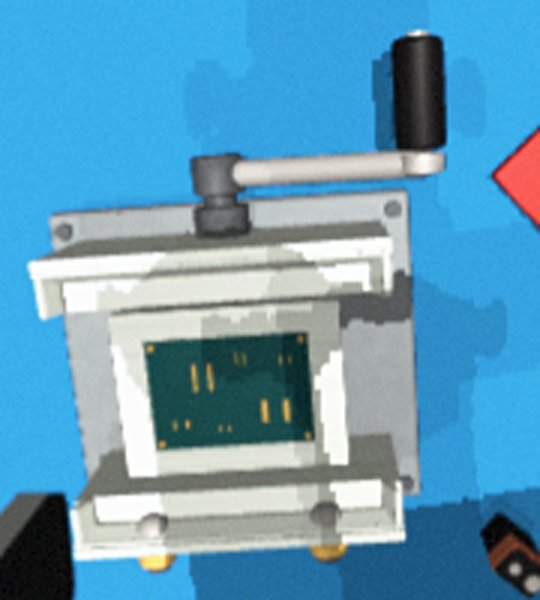

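Run:
```python
from h import *
im,P=load('w1')
f=lambda L:[(215+a/3,75+b/3) for a,b in L]
b=onz(P,f([(52,215),(407,192),(418,492)]),15); print('base',b.round(1).tolist(), np.linalg.norm(b[0]-b[1]),np.linalg.norm(b[1]-b[2]),np.arctan2(*(b[0]-b[1])[[1,0]]),'centre',((b[0]+b[2])/2).round(1))
h=onz(P,f([(64,231),(393,209),(406,483)]),15); print('holes',h.round(1).tolist(),np.linalg.norm(h[0]-h[1]),np.linalg.norm(h[1]-h[2]),np.arctan2(*(h[0]-h[1])[[1,0]]),((h[0]+h[2])/2).round(1))
w=onz(P,f([(30,262),(390,238),(75,555),(405,538)]),91); print('wall',w.round(1).tolist(),w.mean(0))
for z in(66,72): print(onz(P,[(291.1,205)],z))
# two-view pcb
for f_ in ('side0','scene0'):
    im,Q=load(f_); print(f_,proj(Q,b).round(1).tolist())
s=arm.read_state(); print(s['position'])
```

```text
base [[649.2, -122.1, 15.0], [473.7, -134.1, 15.0], [462.9, 25.0, 15.0]] 175.9568134769414 159.49203660366905 0.06817889143379181 centre [556.1 -48.6  15. ]
holes [[643.8, -114.3, 15.0], [480.4, -125.8, 15.0], [469.6, 19.8, 15.0]] 163.87736617429871 146.0134062441358 0.07062230762156764 [556.7 -47.2  15. ]
wall [[635.8, -110.1, 91.0], [487.2, -120.7, 91.0], [626.7, 23.6, 91.0], [477.0, 14.1, 91.0]] [556.69630481 -48.28362045  91.        ]
[[557.91474782 -47.6055337   66.        ]]
[[557.21201002 -49.4435735   72.        ]]
side0 [[304.3, 195.6], [359.1, 205.2], [350.0, 246.0]]
scene0 [[293.1, 233.9], [308.9, 199.5], [357.7, 207.0]]
[511.77525925 -99.98234296 300.74551585]
```

Call:
servo_tool(
  rows=[
    [[85,-425,-128,100,0,0,0],[85,-425,-128,100,0,0,0],[85,-425,-128,100,0,0,0],[85,-425,-128,100,0,0,0],[85,-425,-128,100,0,0,0],[85,-425,-128,100,0,0,0],[60,-425,-128,100,0,0,0],[50,-425,-128,100,0,0,0],[45,-425,-128,100,0,0,0],[45,-425,-128,100,0,0,0]],
  ],
)

```text
clock: 2.65
position: [639.7, 321.8, 202.1]
ee_rot: [-0.706, 0.708, -0.0, 0.0]
contact_force: [0.3, 0.0, -0.2]
gripper_width: 44.8
grasp_force: 0.0
```

Run:
```python
from h import *
im,P=snap('wrist','w2'); go([640,325,200],np.pi)
hsv=cv2.cvtColor(im,cv2.COLOR_RGB2HSV)
m=((hsv[...,1]<60)&(hsv[...,2]>60)).astype(np.uint8)
for c in cv2.findContours(m,0,2)[0]:
    if cv2.contourArea(c)>1500:
        r=cv2.minAreaRect(c);w=onz(P,cv2.boxPoints(r),19);e=[w[1]-w[0],w[2]-w[1]]
        print(np.array(r[0]).round(1),cv2.contourArea(c),w.mean(0).round(1),[np.linalg.norm(x).round(1) for x in e],[np.arctan2(x[1],x[0]).round(4) for x in e])
```

```text
pos [639.8 321.8 202.5] yaw 3.1397 t 2.7 F [-0.1 -0.3  0.5] w 45.3 j6 -0.69
MOVE [-3.2 -0.2  2.5] [-0.0009  0.0004 -0.0019]
[342.  140.7] 11265.5 [619.8 283.7  19. ] [np.float64(129.5), np.float64(110.3)] [np.float64(-3.0261), np.float64(1.7614)]
[502.5  34. ] 5101.0 [453.9 172.   19. ] [np.float64(66.1), np.float64(84.8)] [np.float64(-1.4827), np.float64(-3.1377)]
[ 45.  196.5] 18901.5 [998. 397.  19.] [np.float64(97.8), np.float64(528.6)] [np.float64(3.1042), np.float64(1.3524)]
```

View pics/w2.png

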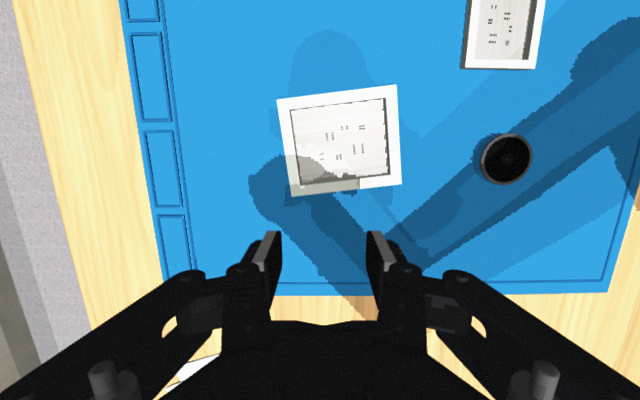

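The large frame is the chosen stencil: corners at (277,98), (396,85), (401,184) and (291,196), measured at 130 x 110 mm. I'll fit its four sides properly.

```bash
cat >> h.py <<'E'
def quad(im,P,z,uv):
    hsv=cv2.cvtColor(im,cv2.COLOR_RGB2HSV); m=((hsv[...,1]<60)&(hsv[...,2]>60)).astype(np.uint8)
    c=[c for c in cv2.findContours(m,0,1)[0] if cv2.pointPolygonTest(c,uv,False)>0][0][:,0].astype(float)
    W=onz(P,c,z)[:,:2]; r=cv2.minAreaRect(W.astype(np.float32)); B=cv2.boxPoints(r); L=[]
    for i in range(4):
        a,b=B[i],B[(i+1)%4]; t=(b-a)/np.linalg.norm(b-a); n=np.array([-t[1],t[0]])
        s=(W-a)@t; d=abs((W-a)@n); p=W[(d<6)&(s>15)&(s<np.linalg.norm(b-a)-15)]
        vx,vy,x,y=cv2.fitLine(p.astype(np.float32),cv2.DIST_HUBER,0,.01,.01).ravel(); L.append((np.cross([vx,vy],[x,y]),[-vy,vx],np.arctan(vy/vx)))
    K=np.array([np.linalg.solve([L[i][1],L[(i+1)%4][1]],[L[i][0],L[(i+1)%4][0]]) for i in range(4)])
    print('rect',r,'angles',[round(float(l[2]),4) for l in L]); return K
E
python3 - <<'E' 2>/dev/null
from h import *
im,P=load('w2'); K=quad(im,P,19,(342,140)); print(K.round(1).tolist(),K.mean(0),[np.linalg.norm(K[i]-K[i-1]).round(1) for i in range(4)])
E
```

```text
rect ((620.879638671875, 283.7393798828125), (129.96200561523438, 110.16442108154297), 6.7360334396362305) angles [-1.4536, 0.1171, -1.4501, 0.1162]
[[563.2999877929688, 222.0], [691.2999877929688, 237.10000610351562], [678.2000122070312, 345.20001220703125], [550.5, 330.29998779296875]] [620.8464  283.66525] [np.float32(109.0), np.float32(129.0), np.float32(108.9), np.float32(128.6)]
```

Run:
```python
from h import *
go([679.5,290.6,11],np.pi+.118)
```

```text
pos [639.8 321.8 202.5] yaw 3.1397 t 2.7 F [-0.1 -0.3  0.5] w 45.3 j6 -0.69
MOVE [ 31.2 -39.6 191.6] [-0.0009  0.0004 -0.1199]
```

Call:
servo_tool(
  rows=[
    [[40,31,-39.5,50,0,0,-0.12],[40,31,-39.5,100,0,0,-0.12],[40,31,-39.5,140,0,0,-0.12],[40,31,-39.5,165,0,0,-0.12],[40,31,-39.5,165,0,0,-0.12]],
  ],
)

```text
clock: 3.32
position: [678.0, 290.4, 34.8]
ee_rot: [0.748, -0.664, -0.001, 0.002]
contact_force: [0.0, -0.2, 0.3]
gripper_width: 40.3
grasp_force: 0.0
```

Run:
```python
from h import *
go([679.5,290.6,11],np.pi+.118)
```

```text
pos [678.  290.4  34.8] yaw -3.0234 t 3.33 F [ 0.  -0.2  0.3] w 40.3 j6 -0.5
MOVE [-0.  -1.6 23.8] [ 0.0039 -0.0018  0.0002]
```

Call:
servo_tool(
  rows=[
    [[40,0,-1.5,12,0.004,0,0],[40,0,-1.5,24,0.004,0,0],[40,0,-1.5,24,0.004,0,0],[5,0,-1.5,24,0.004,0,0],[5,0,-1.5,24,0.004,0,0],[5,0,-1.5,24,0.004,0,0],[5,0,-1.5,24,0.004,0,0],[5,0,-1.5,24,0.004,0,0]],
  ],
)

```text
clock: 4.32
position: [680.8, 293.2, 13.1]
ee_rot: [0.748, -0.663, 0.002, -0.002]
contact_force: [-1.6, 0.8, 4.7]
gripper_width: 9.4
grasp_force: 59.4
```

Call:
servo_tool(
  rows=[
    [[5,0,0,-10,0,0,0],[5,0,0,-40,0,0,0],[5,0,0,-80,0,0,0],[5,0,0,-120,0,0,0],[5,0,0,-160,0,0,0],[5,0,0,-190,0,0,0],[5,0,0,-190,0,0,0]],
  ],
)

```text
clock: 5.2
position: [681.0, 293.3, 205.6]
ee_rot: [0.748, -0.663, 0.002, -0.004]
contact_force: [-0.8, -0.4, -2.0]
gripper_width: 9.5
grasp_force: 58.8
```

Run:
```python
from h import *
im,P=snap('wrist','w3'); go([0,0,0],np.pi+.118); snap('side','side3')
```

```text
pos [679.8 292.9 202.8] yaw -3.0219 t 5.25 F [-1.3  0.3 -2.1] w 9.6 j6 -0.51
MOVE [209.9 710.9 198.9] [-0.0051  0.0013  0.0017]
```

View pics/w3.png

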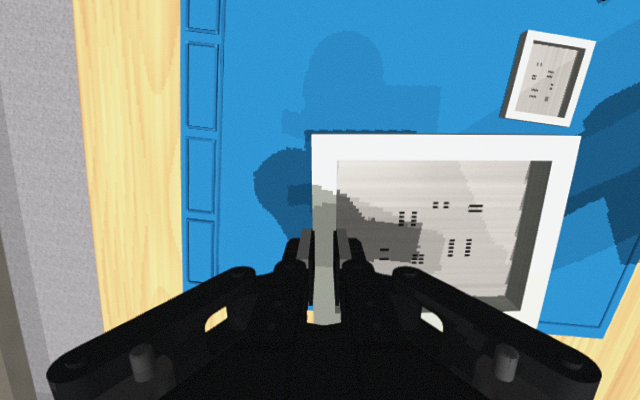

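Run:
```python
from h import *
im,P=load('w3'); 
hsv=cv2.cvtColor(im,cv2.COLOR_RGB2HSV); g=cv2.cvtColor(im,cv2.COLOR_RGB2GRAY)
pts=np.array([[313,135],[579,137],[540,322],[337,161],[552,161],[526,297]],np.float32)
q=cv2.cornerSubPix(g,pts.reshape(-1,1,2).copy(),(4,4),(-1,-1),(3,30,.01)).reshape(-1,2)
s=arm.read_state(); print(q.round(1).tolist())
for z in(207,209,211):
    w=onz(P,q,z)[:,:2]; d=lambda a,b:w[b]-w[a]
    print(z,w.round(1).tolist(),[(np.linalg.norm(d(a,b)).round(1),np.arctan2(d(a,b)[1],d(a,b)[0]).round(3)) for a,b in((1,0),(1,2),(4,3),(4,5))])
im,P=load('side3'); B=cv2.resize(im[150:400,200:460],None,fx=2.2,fy=2.2,interpolation=cv2.INTER_CUBIC); cv2.imwrite('pics/s3.png',B[:,:,::-1])
```

```text
[[311.20001220703125, 133.5], [580.9000244140625, 135.60000610351562], [537.9000244140625, 321.20001220703125], [337.1000061035156, 159.5], [551.5999755859375, 160.5], [522.9000244140625, 296.29998779296875]]
207 [[694.7, 237.1], [563.9, 221.4], [550.7, 327.6], [680.6, 248.0], [574.6, 235.1], [565.0, 312.1]] [(np.float64(131.7), np.float64(0.119)), (np.float64(107.0), np.float64(1.695)), (np.float64(106.9), np.float64(0.121)), (np.float64(77.6), np.float64(1.694))]
209 [[694.6, 237.0], [565.7, 221.5], [552.6, 326.2], [680.7, 247.7], [576.2, 235.0], [566.8, 311.0]] [(np.float64(129.8), np.float64(0.119)), (np.float64(105.4), np.float64(1.695)), (np.float64(105.3), np.float64(0.121)), (np.float64(76.5), np.float64(1.694))]
211 [[694.5, 236.9], [567.4, 221.6], [554.6, 324.8], [680.9, 247.4], [577.8, 235.0], [568.5, 309.8]] [(np.float64(128.0), np.float64(0.119)), (np.float64(103.9), np.float64(1.695)), (np.float64(103.8), np.float64(0.121)), (np.float64(75.4), np.float64(1.694))]
```

Run:
```python
from h import *
go([612,6.5,170],np.pi+.069)
```

```text
pos [679.1 292.6 201. ] yaw -3.022 t 5.3 F [-0.7 -0.5 -2.6] w 9.5 j6 -0.51
MOVE [276.1 100.8  30.8] [-0.0019  0.0001  0.0506]
```

Call:
servo_tool(
  rows=[
    [[5,30,11,3,0,0,0.01],[5,75,27,8,0,0,0.02],[5,120,44,14,0,0,0.03],[5,165,60,18,0,0,0.04],[5,210,77,24,0,0,0.05],[5,250,91,28,0,0,0.05],[5,276,101,31,0,0,0.05],[5,276,101,31,0,0,0.05],[5,276,101,31,0,0,0.05]],
  ],
)

```text
clock: 6.42
position: [612.3, 6.9, 169.7]
ee_rot: [0.731, -0.682, 0.001, -0.001]
contact_force: [0.2, 0.1, -0.9]
gripper_width: 9.6
grasp_force: 58.8
```

Run:
```python
from h import *
im,P=snap('wrist','w4'); go([612,6.5,170],np.pi+.069)
B=cv2.resize(im[20:330,150:560],None,fx=1.9,fy=1.9,interpolation=cv2.INTER_CUBIC); cv2.imwrite('pics/c4.png',B[:,:,::-1])
```

```text
pos [612.6   7.3 170. ] yaw -3.071 t 6.47 F [ 0.2  0.3 -0.9] w 9.6 j6 -0.21
MOVE [0.8 0.7 0. ] [-0.0027  0.0001  0.0016]
```

View pics/c4.png

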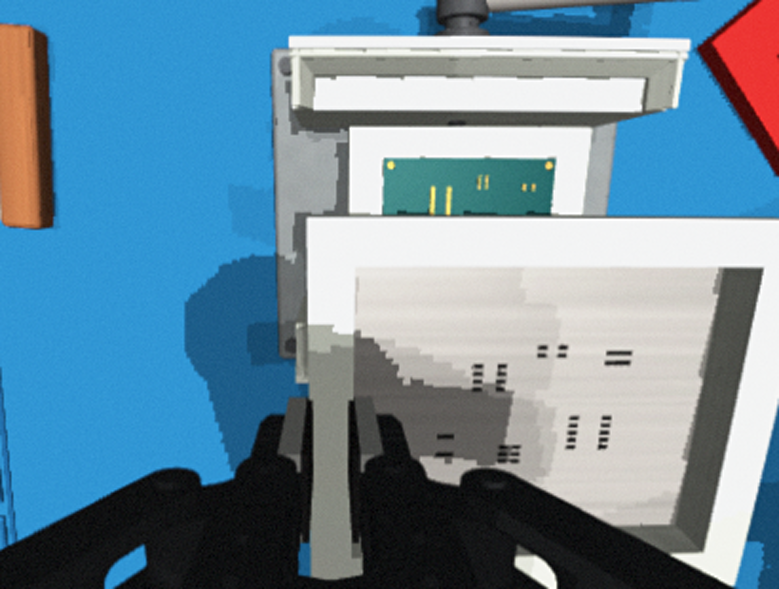

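Run:
```python
from h import *
im,P=load('w4'); f=lambda L:np.array([(150+a/1.9,20+b/1.9) for a,b in L])
w=onz(P,f([(289,37),(690,40)]),91); t=w[0]-w[1]; yaw=np.arctan2(t[1],t[0]); print('wall',w.round(1).tolist(),np.linalg.norm(t),yaw)
u=np.array([np.cos(yaw),np.sin(yaw)]);v=np.array([-u[1],u[0]])
l=onz(P,f([(314,110),(640,111)]),78)[:,:2]; t=l[0]-l[1];print('ledge inner',l.round(1).tolist(),np.linalg.norm(t),np.arctan2(t[1],t[0]), 'mid+44v',(l.mean(0)+44*v).round(1))
bd=onz(P,f([(349,127),(591,127)]),70)[:,:2]; print('bed mid',bd.mean(0),'walltop mid',w.mean(0)[:2])
h=onz(P,f([(284,66),(290,346)]),15)[:,:2]; t=h[1]-h[0]; print('holes far',h.round(1).tolist(),np.linalg.norm(t),np.arctan2(t[1],t[0])-np.pi/2,'printer c',h.mean(0)-82*u)
g=cv2.cvtColor(im,cv2.COLOR_RGB2GRAY)
# stencil -y edge & far edge
full=im[:,:,0]
row=[ (c,100+int(np.argmax(np.diff(full[100:150,c].astype(int))))) for c in range(560,640,4)]; print(row[::4], full[130:140,600])
q=cv2.cornerSubPix(g,np.float32([[[311.6,133.7]],[[560,135]]]),(4,4),(-1,-1),(3,30,.01)); print(q.tolist(), onz(P,q[:1],176))
# right-hand corner: end of white run along row 136,145
for r in (136,140,150,160): 
    z=np.where(full[r,330:]>180)[0]; brk=np.where(np.diff(z)>1)[0]; e=330+(z[brk[0]] if len(brk) else z[-1]); print(r,e,onz(P,[(e+.5,r)],176).round(1))
    a=np.where(full[r,:330]<150)[0][-1]; print('  far edge',a+1, onz(P,[(a+.5,r)],176).round(1))
```

```text
wall [[636.7, -109.9, 91.0], [487.6, -120.7, 91.0]] 149.51102832180194 0.07184749780802155
ledge inner [[626.4, -86.9], [494.6, -96.6]] 132.1815223360567 0.07363975485411936 mid+44v [557.3 -47.9]
bed mid [560.78175618 -86.1313693 ] walltop mid [ 562.18033572 -115.30946243]
holes far [[645.2, -114.6], [634.5, 31.6]] 146.53939612798106 0.0733545663259001 printer c [558.05319347 -47.39447012]
[(560, 134), (576, 135), (592, 106), (608, 121), (624, 135)] [43 45 43 46 44 43 45 44 47 44]
[[[311.4075927734375, 133.3225555419922]], [[560.0, 135.0]]] [[622.85014365 -50.22467793 176.        ]]
136 580 [[495.3 -58.7 176. ]]
  far edge 311 [[623.2 -49.  176. ]]
140 579 [[495.3 -56.8 176. ]]
  far edge 311 [[623.1 -47.1 176. ]]
150 577 [[494.9 -52.1 176. ]]
  far edge 311 [[622.8 -42.5 176. ]]
160 575 [[494.4 -47.3 176. ]]
  far edge 312 [[622.1 -37.8 176. ]]
```

Run:
```python
from h import *
go([615.7,-42.5,120],np.pi+.071)
```

```text
pos [612.6   7.3 170. ] yaw -3.071 t 6.47 F [ 0.2  0.3 -0.9] w 9.6 j6 -0.21
MOVE [49.9  0.6 50. ] [-0.0027  0.0001 -0.0004]
```

Call:
servo_tool(
  rows=[
    [[5,20,0,5,-0.003,0,0],[5,40,0.5,15,-0.003,0,0],[5,50,0.5,30,-0.003,0,0],[5,50,0.5,48,-0.003,0,0],[5,50,0.5,56,-0.003,0,0],[5,50,0.5,56,-0.003,0,0],[5,50,0.5,56,-0.003,0,0]],
  ],
)

```text
clock: 7.35
position: [616.4, -43.1, 115.4]
ee_rot: [0.732, -0.682, 0.001, -0.001]
contact_force: [0.1, 0.1, -1.2]
gripper_width: 9.7
grasp_force: 58.8
```

Run:
```python
from h import *
im,P=snap('wrist','w5');go([615.7,-42.5,98],np.pi+.071)
c=cv2.resize(im[20:250,200:620],None,fx=1.9,fy=1.9,interpolation=cv2.INTER_CUBIC); cv2.imwrite('pics/c5.png',c[:,:,::-1])
```

```text
pos [616.4 -43.  115.6] yaw -3.0713 t 7.4 F [ 0.8  0.1 -1.5] w 9.7 j6 -0.12
MOVE [-0.6  0.7 17.6] [-0.0025  0.0002 -0.0007]
```

Call:
servo_tool(
  rows=[
    [[5,-0.5,0.5,6,-0.002,0,0],[5,-0.5,0.5,12,-0.002,0,0],[5,-0.5,0.5,17,-0.002,0,0],[5,-0.5,0.5,17,-0.002,0,0]],
  ],
)

```text
clock: 7.9
position: [615.0, -42.8, 97.2]
ee_rot: [0.731, -0.682, -0.001, 0.001]
contact_force: [0.1, -0.2, -1.3]
gripper_width: 9.5
grasp_force: 58.8
```

Call:
servo_tool(
  rows=[
    [[5,0,0,1.5,0,0,0],[5,0,0,3,0,0,0],[5,0,0,3,0,0,0]],
  ],
)

```text
clock: 8.28
position: [615.6, -42.9, 95.1]
ee_rot: [0.731, -0.682, -0.0, 0.0]
contact_force: [0.4, -1.2, -1.8]
gripper_width: 9.9
grasp_force: 58.9
```

Call:
servo_tool(
  rows=[
    [[15,0,0,0,0,0,0],[25,0,0,0,0,0,0],[35,0,0,0,0,0,0],[35,0,0,0,0,0,0],[35,0,0,-30,0,0,0],[35,0,0,-70,0,0,0],[35,0,0,-80,0,0,0],[35,0,0,-80,0,0,0]],
  ],
)

```text
clock: 9.28
position: [615.5, -42.6, 175.3]
ee_rot: [0.731, -0.682, -0.0, -0.0]
contact_force: [-0.4, 0.6, -0.7]
gripper_width: 35.0
grasp_force: 0.0
```

Run:
```python
from h import *
im,P=snap('wrist','w6'); im2,Q=snap('side','side6')
u=np.array([np.cos(.072),np.sin(.072)]);v=np.array([-u[1],u[0]]);c=np.array([557.2,-48.1])
a=c+47.5*v; print('left bar',a); go([*a,120],np.pi+.072)
c5=cv2.resize(im[40:340,170:570],(760,570),interpolation=cv2.INTER_CUBIC)
s5=cv2.resize(im2[155:265,270:390],(600,550),interpolation=cv2.INTER_CUBIC)[:,:]
cv2.imwrite('pics/c6.png',np.hstack([cv2.resize(c5,(480,360)),cv2.resize(s5,(320,293)).copy() if 0 else cv2.copyMakeBorder(cv2.resize(s5,(320,293)),0,67,0,0,0)])[:,:,::-1])
```

```text
left bar [553.78295411  -0.72306682]
pos [614.5 -42.7 173.4] yaw -3.072 t 9.38 F [-0.6  0.3 -0.3] w 35.1 j6 -0.12
MOVE [-46.1  57.5  53.7] [ 0.0037  0.0005 -0.0024]
```

View pics/c6.png

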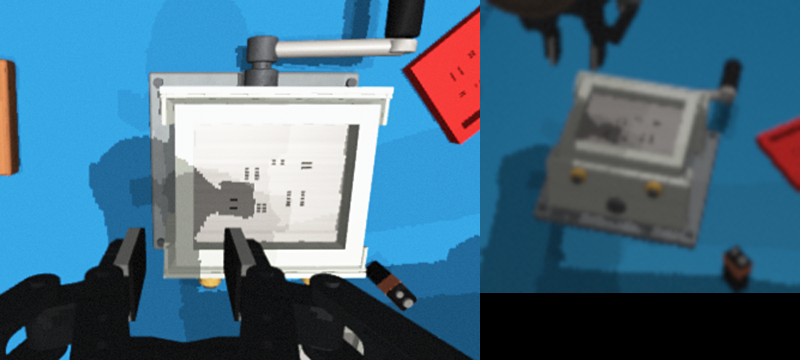

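The stencil lies between the walls, propped on the left over the balls (brass ends at (210,282) and (305,282)). Next I press the left bar with closed fingers.

Call:
servo_tool(
  rows=[
    [[20,-45,57,10,0,0,0],[0,-45,57,30,0,0,0],[0,-45,57,50,0,0,0],[0,-45,57,60,0,0,0],[0,-45,57,62,0,0,0],[0,-45,57,62,0,0,0]],
  ],
)

```text
clock: 10.12
position: [555.8, -1.9, 113.0]
ee_rot: [0.731, -0.682, -0.0, 0.0]
contact_force: [0.1, 0.4, 0.3]
gripper_width: 0.0
grasp_force: 0.0
```

Run:
```python
from h import *
go([553.9,-2,100],np.pi+.072)
```

```text
pos [555.8  -1.9 113. ] yaw -3.0718 t 10.12 F [0.1 0.4 0.3] w 0.0 j6 -0.22
MOVE [-0.   1.9 13. ] [ 0.0008  0.0001 -0.0022]
```

Call:
servo_tool(
  rows=[
    [[0,0,2,5,0,0,0],[0,0,2,9,0,0,0],[0,0,2,12,0,0,0],[0,0,2,14,0,0,0],[0,0,2,14,0,0,0]],
  ],
)

```text
clock: 10.75
position: [553.5, -1.9, 98.9]
ee_rot: [0.731, -0.682, -0.0, 0.0]
contact_force: [0.4, -0.4, 0.5]
gripper_width: 0.1
grasp_force: 0.0
```

Call:
servo_tool(
  rows=[
    [[0,0,0,1.5,0,0,0],[0,0,0,3,0,0,0],[0,0,0,3,0,0,0]],
  ],
)

```text
clock: 11.12
position: [553.3, -2.0, 95.7]
ee_rot: [0.731, -0.682, -0.0, 0.0]
contact_force: [0.0, 0.5, 0.0]
gripper_width: 0.1
grasp_force: 0.0
```

Call:
servo_tool(
  rows=[
    [[0,0,0,1,0,0,0],[0,0,0,2,0,0,0],[0,0,0,2,0,0,0]],
  ],
)

```text
clock: 11.5
position: [553.4, -1.9, 94.3]
ee_rot: [0.731, -0.682, -0.0, 0.0]
contact_force: [-1.8, 2.0, 4.1]
gripper_width: 0.3
grasp_force: 2.0
```

Run:
```python
from h import *
go([553.9,-2,100],np.pi+.072)
im,P=snap('wrist','w7')
im,P=load('w6')
g=cv2.cvtColor(im,cv2.COLOR_RGB2GRAY)
# stencil top frame outer -y edge vs wall: candidates corners in crop c6 (scale 1.2, off 170,40)
f=lambda L:[(170+a/1.2,40+b/1.2) for a,b in L]
q=np.float32(f([(175,100),(372,103),(194,124),(359,124),(194,243),(346,249)]))
q=cv2.cornerSubPix(g,q.reshape(-1,1,2),(3,3),(-1,-1),(3,30,.01)).reshape(-1,2)
for z in(94,98,102): w=onz(P,q,z)[:,:2]; print(z,w.round(1).tolist(),[np.linalg.norm(w[a]-w[b]).round(1) for a,b in((0,1),(2,3),(2,4),(3,5),(4,5))])
```

```text
pos [553.4  -1.9  94.3] yaw -3.0714 t 11.5 F [-1.8  2.   4.1] w 0.3 j6 -0.22
MOVE [ 0.2 -0.5 -5.7] [ 0.0008  0.0002 -0.0018]
94 [[626.5, -102.8], [501.0, -110.3], [613.3, -88.9], [506.9, -96.5], [606.8, -6.0], [499.2, -9.0]] [np.float64(125.7), np.float64(106.7), np.float64(83.2), np.float64(87.8), np.float64(107.7)]
98 [[626.4, -102.9], [503.2, -110.2], [613.4, -89.3], [508.9, -96.7], [607.1, -7.8], [501.4, -10.7]] [np.float64(123.4), np.float64(104.8), np.float64(81.7), np.float64(86.3), np.float64(105.7)]
102 [[626.3, -102.9], [505.3, -110.2], [613.6, -89.6], [511.0, -96.9], [607.3, -9.6], [503.6, -12.5]] [np.float64(121.2), np.float64(102.8), np.float64(80.2), np.float64(84.7), np.float64(103.8)]
```

Call:
servo_tool(
  rows=[
    [[0,0,0,1,0,0,0],[0,0,0,2,0,0,0],[0,0,0,2,0,0,0]],
  ],
)

```text
clock: 11.92
position: [553.5, -1.9, 94.2]
ee_rot: [0.732, -0.682, -0.0, 0.0]
contact_force: [-5.0, 2.7, 14.2]
gripper_width: -0.3
grasp_force: 7.2
```

Call:
servo_tool(
  rows=[
    [[0,0,0,1,0,0,0],[0,0,0,2,0,0,0],[0,0,0,2,0,0,0]],
  ],
)

```text
clock: 12.3
position: [553.5, -1.9, 94.0]
ee_rot: [0.732, -0.681, 0.0, 0.0]
contact_force: [-10.0, 2.7, 24.1]
gripper_width: 0.0
grasp_force: 12.2
```

Call:
servo_tool(
  rows=[
    [[0,0,0,-15,0,0,0],[0,15,0,-25,0,0,0],[0,50,-0.5,-25,0,0,0],[0,90,-0.5,-22,0,0,0],[0,95,-0.5,-12,0,0,0],[0,95,-0.5,-8,0,0,0],[0,95,-0.5,-8,0,0,0]],
  ],
)

```text
clock: 13.18
position: [560.2, -96.3, 97.3]
ee_rot: [0.732, -0.682, -0.001, 0.001]
contact_force: [0.2, 0.6, 0.0]
gripper_width: -0.1
grasp_force: 0.0
```

Run:
```python
from h import *
go([560.7,-97,93],np.pi+.072)
```

```text
pos [560.2 -96.3  97.3] yaw -3.0711 t 13.18 F [0.2 0.6 0. ] w -0.1 j6 -0.04
MOVE [ 0.8 -0.4  4.3] [ 0.0022  0.0002 -0.0015]
```

Call:
servo_tool(
  rows=[
    [[0,0,0,2,0,0,0],[0,0,0,4,0,0,0],[0,0,0,5,0,0,0],[0,0,0,5,0,0,0]],
  ],
)

```text
clock: 13.68
position: [560.8, -96.2, 94.1]
ee_rot: [0.732, -0.682, -0.0, -0.0]
contact_force: [-1.6, 1.6, 6.5]
gripper_width: 0.0
grasp_force: 3.1
```

Call:
servo_tool(
  rows=[
    [[0,0,0,-20,0,0,0],[20,20,20,-50,0,0,0],[60,50,60,-60,0,0,0],[60,80,90,-60,0,0,0],[60,80,90,-60,0,0,0]],
  ],
)

```text
clock: 14.3
position: [474.5, -183.8, 153.2]
ee_rot: [0.73, -0.683, -0.001, 0.0]
contact_force: [0.0, 0.3, 0.2]
gripper_width: 60.3
grasp_force: 0.0
```

Run:
```python
from h import *
im,P=snap('wrist','w8'); go([474.6,-178.9,47],np.pi+.072)
hsv=cv2.cvtColor(im,cv2.COLOR_RGB2HSV)
pr=proj(P,[[474.6,-178.9,63.6]])[0]; print('grip expected px',pr)
k=(hsv[...,2]<60).astype(np.uint8); x,y=pr.round().astype(int); print(k[y-40:y+60:6,x-40:x+40:4])
```

```text
pos [ 475.9 -183.3  153.3] yaw -3.0732 t 14.35 F [ 1.5 -0.3  0.1] w 60.1 j6 0.12
MOVE [ -4.4   0.9 106.3] [ 0.0001  0.0003 -0.0036]
grip expected px [323.92413298 203.29008778]
[[0 0 0 0 0 0 0 0 0 0 0 0 0 0 0 0 0 0 0 0]
 [0 0 0 0 0 0 0 0 0 0 0 0 0 0 0 0 0 0 0 0]
 [0 0 0 0 0 0 0 0 0 0 0 0 0 0 0 0 0 0 0 0]
 [0 0 0 0 0 0 0 1 1 1 1 1 1 1 0 0 0 0 0 0]
 [0 0 0 0 0 0 0 1 1 1 1 1 1 1 0 0 0 0 0 0]
 [0 0 0 0 0 0 0 1 1 1 1 1 1 1 0 0 0 0 0 0]
 [0 0 0 0 0 0 0 1 1 1 1 1 1 1 0 0 0 0 0 0]
 [0 0 0 0 0 0 0 1 1 1 1 1 1 1 0 0 0 0 0 0]
 [0 0 0 0 0 0 0 1 1 1 1 1 1 1 0 0 0 0 0 0]
 [0 0 0 0 0 0 0 1 1 1 1 1 1 1 0 0 0 0 0 0]
 [0 0 0 0 0 0 0 1 1 1 1 1 1 1 0 0 0 0 0 0]
 [0 0 0 0 0 0 0 0 1 1 1 1 1 0 0 0 0 0 0 0]
 [0 0 0 0 0 0 0 0 0 0 0 0 0 0 0 0 0 0 0 0]
 [0 0 0 0 0 0 0 0 0 0 0 0 0 0 0 0 0 0 0 0]
 [0 0 0 0 0 0 0 0 0 0 0 0 0 0 0 0 0 0 0 0]
 [0 0 0 0 0 0 0 0 0 0 0 0 0 0 0 0 0 0 0 0]
 [0 0 0 0 0 0 0 0 0 0 0 0 0 0 0 0 0 0 0 0]]
```

Call:
servo_tool(
  rows=[
    [[60,-4,1,40,0,0,-0.003],[60,-4,1,80,0,0,-0.003],[60,-4,1,104,0,0,-0.003],[60,-4,1,106,0,0,-0.003],[60,-4,1,106,0,0,-0.003],[10,-4,1,106,0,0,-0.003],[10,-4,1,106,0,0,-0.003],[10,-4,1,106,0,0,-0.003],[10,-4,1,106,0,0,-0.003],[10,-4,1,106,0,0,-0.003]],
  ],
)

```text
clock: 15.6
position: [473.8, -178.9, 47.0]
ee_rot: [0.732, -0.681, -0.001, 0.001]
contact_force: [-5.8, -0.2, 2.8]
gripper_width: 20.0
grasp_force: 58.9
```

Run:
```python
from h import *
go([474.6,-178.9,47],np.pi+.072)
```

```text
pos [ 473.8 -178.9   47. ] yaw -3.069 t 15.6 F [-5.8 -0.2  2.8] w 20.0 j6 0.11
MOVE [ 0.  -0.8 -0. ] [0.0033 0.0005 0.0006]
```

Call:
servo_tool(
  rows=[
    [[10,0,-2.5,-8,0,0,0],[10,0,-5.7,-15.6,0,0,0],[10,0,-9.5,-23,0,0,0],[10,0,-13.9,-29.9,0,0,0],[10,0,-19,-36.5,0,0,0],[10,0,-24.6,-42.6,0,0,0],[10,0,-30.8,-48.2,0,0,0],[10,0,-37.3,-53.2,0,0,0],[10,0,-37.3,-53.2,0,0,0]],
  ],
)

```text
clock: 16.73
position: [512.6, -176.2, 101.5]
ee_rot: [0.733, -0.681, -0.0, 0.0]
contact_force: [-4.9, 0.3, 3.9]
gripper_width: 20.7
grasp_force: 59.3
```

```bash
cat >> h.py <<'E'
def lever():
    s=arm.read_state(); p=s['position']-[557.2,-48.1,3]; x=p[0]*np.cos(.072)+p[1]*np.sin(.072); z=p[2]+16.6-36
    print('phi',np.degrees(np.arctan2(z,-x)).round(1),'r',np.hypot(x,z).round(1),'x',x.round(1),'z',z.round(1),s['contact_force'].round(1),s['grasp_force'],s['gripper_width'],s['clock'])
E
python3 - <<'E'
from h import *
lever()
E
```

```text
phi 55.8 r 95.6 x -53.7 z 79.1 [-4.9  0.3  3.9] 59.309876561164856 20.70805477823041 16.725
```

Good, it follows the circle. I continue to straight up: from 55° to 90° is 54.5 mm forward and 17.2 mm up.

Call:
servo_tool(
  rows=[
    [[10,0,-7,-4.4,0,0,0],[10,0,-14.3,-8.3,0,0,0],[10,0,-22,-11.5,0,0,0],[10,0,-29.9,-14,0,0,0],[10,0,-38,-15.8,0,0,0],[10,0,-46.2,-16.9,0,0,0],[10,0,-54,-17.2,0,0,0],[10,0,-54,-17.2,0,0,0],[10,0,-54,-17.2,0,0,0]],
  ],
)

```text
clock: 17.85
position: [567.0, -172.3, 117.6]
ee_rot: [0.733, -0.681, 0.0, -0.0]
contact_force: [-3.2, -0.5, 5.1]
gripper_width: 20.2
grasp_force: 59.4
```

Run:
```python
from h import *
lever(); im,P=snap('wrist','w9'); Q=snap('side','side9')
hsv=cv2.cvtColor(im,cv2.COLOR_RGB2HSV)
```

```text
phi 90.5 r 95.2 x 0.8 z 95.2 [-3.2 -0.5  5.1] 59.362494349479675 20.161362155545863 17.85
```

Run:
```python
from h import *
lever(); print(arm.job_done())
```

```text
phi 90.4 r 95.3 x 0.6 z 95.3 [-3.  -0.9  4. ] 59.3586266040802 20.099031335768906 17.95
the job is handed in; nothing more can be done
None
```

I handed the job in at 18 s with the stencil seated and the lever held straight up; the hand-in gave no verdict. Pressing found both long bars at 94 mm, the seated height. The lever is at about 90° with 59 N of grip, and nothing came near the bystanders; bed lift is inferred from the lever angle.

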